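# Close the filter housing: cover over the stud, wing nut run down snug

### The arm

A 6-joint arm with a two-finger parallel gripper is mounted at the origin on a cart in front of the work surface, level with it; the furniture and walls round the work are solid. World frame = base frame: x ahead of the robot, y to its left, z up, the work surface at z = 0. Lengths are in m, angles in rad, forces in N, time in s.
With the tool pointing down it reaches from about 0.425 to 0.95 m from the base axis. Payload 3.5 kg.
Tool frame: the origin (TCP) lies midway between the tips of the shut fingers; the grasp point (between the pads) lies 19 mm behind it; z points along the fingers, y is the line along which they close (so a half turn about z gives the same grasp; the last joint's range is limited). The gripper opens to 85 mm and grips with 20 to 120 N. Pads are 22 mm wide; open, the fingers measure 114 mm over their backs; the gripper's body (76 mm by 85 mm) begins 54 mm behind the grasp point. The pads swing forward as they close: fully open they stand 13 mm farther back than shut.
Start: joints at [-1.494, 0.286, 1.577, -0, 1.279, -0.15], TCP at [0.152, -0.658, 0.231] pointing down, gripper open.
Joint ranges: [-2.77, 2.77], [-0.9, 2.22], [0.21, 2.48], [-1.53, 4.67], [0.24, 2.81], [-2.84, 2.84]. Speed limits (rad/s): [2.79, 2.79, 3.14, 3.14, 3.14, 3.14].

### API

Orientations are given as [roll, pitch, yaw] about the fixed x, y, z axes, in that order (R = Rz(yaw) Ry(pitch) Rx(roll)).
In Python, from bench import get_state, imaging, arm gives the robot as it stands.
- The arm moves only by the tool jog_arm, never from a script. Its arguments are lists of equal length, an entry for each row: "linear": the shift along the tool's x, y, z in m, a list of three; "turn": the turn, a rotation vector about the tool's x, y, z in degrees, a list of three. In form: {"linear": [[dx, dy, dz], ...], "turn": [[wx, wy, wz], ...]}. A call has 1 to 10 rows; each row is the pose to reach, as a shift and turn from the pose commanded when the call began, along the tool's axes at that moment; what a row does not reach only later rows make up. A row lasts 1/8 s, in which the tool goes at most 62.5 mm and 10.7 degrees, less where a joint would pass 70% of its speed; a pose out of reach is approached as far as the arm can. A call with a gripper value outside its range is refused whole. "gripper" is the closure, from 0 (fully open) to 1 (shut), set as the call begins (left out, the last holds). The fingers move at their own pace and stop on an object; the grip force is fixed at half the most. Time passes only in rows, so rows that repeat a pose let the fingers close. It gives the time, the measured TCP pose, the force, the opening and the grip force at its end, in the units of the state.
- get_state(): the state, without advancing time (a new reading comes with each control period).
- imaging.snapshot(name): name is "scene" or "top" or "wrist"; returns a dict with "pixels" (400x640x3 uint8, red, green, blue), "fx", "fy", "cx", "cy" (pixels), "extrinsics" (4x4, takes a point from world to camera coordinates); the wrist camera has in their place "tool_from_camera" (4x4, takes a point from camera to tool coordinates, whose origin is the TCP and whose axes are the flange's). Camera axes: x right, y down, z forward; pixel columns grow to the right and rows downward; lengths in m; the calibration is good to about 2 mm. A picture is of the moment at which its call begins: read the wrist's pose just before it. There is no depth.
- arm.close_job(): hands the job in; it is judged then, once.
The state is a dict: "clock": time; "joint_positions": joint angles; "joint_vel": joint speeds; "effort": joint torques, N m; "position": TCP position; "ee_rot": TCP orientation; "wrist_force": force on the tool from outside, world axes, zero at the start; "moment": the same for the moment, N m; "finger_gap": finger opening in m; "finger_force": force on a finger pad.
Only numpy, scipy, OpenCV 4.12 (cv2) and the standard library are available. Lean on these libraries where they do the work, as an engineer would, in place of code of your own. Each camera call takes 0.05 s, during which the arm holds its last target. There are 200 camera calls.

### The job

Close the small grey filter housing: set its loose slotted cover flat on the rim, with the captive wing nut up through the slot, then run the wing nut down clockwise until it is snug on the cover, finger-tight but not forced. Leave the other things on the table where they are.

Things in the scene. Friction and masses are not known exactly. Their poses are not given: they have to be found in the camera images.
- housing_seat (a point): centre of the top of the filter housing's rim, z up. The housing is a fixed grey round pot, 104 mm wide, 52 mm tall with the thin black rubber gasket on its rim; three small feet; a side spout along +x reaching 78 mm from the axis, below 34 mm. A steel stud 6 mm thick stands on its axis, up to 98 mm above the table.
- wing_nut: steel wing nut, captive on the housing's stud: it only turns about it and sinks or rises with the thread. Origin on the axis at its underside, x along the wings, z up. 40 mm across the wings, which are 8 mm thick (along y), 20 mm tall, flat-faced; hub 12 mm wide, 12 mm tall. Right-hand thread: clockwise from above lowers it 1.9 mm per rad (12 mm a turn)
- nut_grip (a point): centre of the wing nut, on its axis, half-way up the wings (10 mm above the underside); axes as the nut's. With the cover seated it must sink 7 to 10.5 mm (3.7 to 5.4 rad) to meet the boss. It turns with under 0.06 N m and stays where left; once it bears on the boss the torque climbs: 0.15 to 0.25 N m is snug, over 0.35 is forced
- cover: loose aluminium cover, about 220 g, lying on the table: disc 104 mm wide, 6 mm thick, with a raised block (boss), 61 mm (x) by 32 mm (y), on its middle. A slot 45 mm long (x) and 15 mm wide (y) goes right through at the centre; the nut passes when its wings lie along the slot. Origin at the underside's centre, z up
- cover_boss (a point): centre of the cover's boss, 16 mm above the cover's underside; axes as the cover's. The boss can be gripped across its 32 mm width; the nut then comes up between the fingers, to 31 mm above the boss. The boss's cap is packed with shims: its top is 26 to 28.8 mm above the underside, differs every time, and is not measured
- cover_underside (a point): centre of the cover's underside; axes as the cover's
- the_slide_pack: bystander, to be left alone: flat slide carton, 78 x 28 x 20 mm
- the_dropper: bystander, to be left alone: brown dropper bottle, 31 mm wide, 86 mm tall
- the_petri_0: bystander, to be left alone: petri dish, 64 mm wide, 14 mm tall
- the_flask_0: bystander, to be left alone: square clear flask with white cap, 50 x 43 x 87 mm
- the_vial_h: bystander, to be left alone: brown vial with black cap, 25 mm wide, 59 mm tall
- the_lens_tissue: bystander, to be left alone: flat packet, 70 x 110 x 18 mm
- the_vial_d: bystander, to be left alone: brown vial with black cap, 27 mm wide, 61 mm tall
Mind the look-alikes: they are no part of the job. What is shaped like the cover but turquoise is not meant.

How it is judged:
By the outcome, as a careful person would: the job done as asked, in the order asked, and still so for the second after the job is handed in, with the robot touching nothing.
It also fails if it takes over 72 s, if anything falls off the work surface, if the arm or the gripper's body presses on something with over 40 N, if the wrist force passes 120 N, or if a joint passes its speed limit or range.

## Working session

There is one attempt and no reset: what is moved stays moved. The work goes in short steps, Python scripts to look and compute and a tool call to move; the robot and the scene stay as the last step left them, time stands still between calls to the robot, and variables do not carry over. Pictures are saved under pics/ and viewed, at most 12 in all, crops included, and the job is handed in when it is done.

Besides the shell and the picture viewer there is one more tool, called after "Call:" as a command line: name --argument value ..., lists and objects as JSON in quotes. jog_arm: Moves the arm, as the interface text tells. Its arguments: {"type":"object","properties":{"linear":{"type":"array"},"turn":{"type":"array"},"gripper":{"type":"number"}},"required":["linear","turn"]}

```bash
mkdir -p pics; ls; cat > h.py <<'E'
import numpy as np, cv2
from bench import get_state, imaging, arm
from scipy.spatial.transform import Rotation as R
def snap(n,f=None):
    s=get_state(); d=imaging.snapshot(n); p=d['pixels']
    K=np.array([[d['fx'],0,d['cx']],[0,d['fy'],d['cy']],[0,0,1]])
    if n=='wrist':
        T=np.eye(4); T[:3,:3]=R.from_euler('xyz',s['ee_rot']).as_matrix(); T[:3,3]=s['position']
        E=np.linalg.inv(T@np.array(d['tool_from_camera']))
    else: E=np.array(d['extrinsics'])
    if f: cv2.imwrite('pics/'+f,p[:,:,::-1])
    np.savez('last_'+n,p=p,K=K,E=E)
    return p,K,E
def load(n):
    d=np.load('last_'+n+'.npz'); return d['p'],d['K'],d['E']
def ray(K,E,u,v,z):
    d=E[:3,:3].T@np.linalg.inv(K)@np.array([u,v,1.]); c=-E[:3,:3].T@E[:3,3]
    return c+d*(z-c[2])/d[2]
def proj(K,E,P):
    q=K@(E[:3,:3]@np.array(P)+E[:3,3]); return q[:2]/q[2]
E
python3 - <<'E'
from h import *
a=snap('top','top0.png'); b=snap('scene','scene0.png')
s=get_state(); print({k:np.round(v,3) for k,v in s.items()})
print(a[1],a[2].round(3),b[2].round(3))
E
```

```text
pics
{'clock': np.float64(0.1), 'joint_positions': array([-1.494,  0.287,  1.578,  0.   ,  1.279, -0.15 ]), 'joint_vel': array([ 0.   , -0.002, -0.002, -0.001,  0.   , -0.001]), 'effort': array([ 1.0000e-03, -4.0729e+01, -2.9370e+01, -0.0000e+00,  3.0000e-03,
        0.0000e+00]), 'position': array([ 0.152, -0.657,  0.23 ]), 'ee_rot': array([-3.139, -0.   ,  0.227]), 'wrist_force': array([-0.589,  0.203,  0.655]), 'moment': array([-0.01 , -0.025, -0.027]), 'finger_force': np.float64(0.0), 'finger_gap': np.float64(0.086)}
[[508.8412318    0.         333.50145631]
 [  0.         508.8412318  198.33068189]
 [  0.           0.           1.        ]] [[-0.005 -1.    -0.007  0.025]
 [-0.986  0.006 -0.164  0.633]
 [ 0.164  0.006 -0.986  1.831]
 [ 0.     0.     0.     1.   ]] [[-0.714 -0.7   -0.008  0.431]
 [-0.527  0.545 -0.652  0.378]
 [ 0.461 -0.461 -0.758  1.314]
 [ 0.     0.     0.     1.   ]]
```

View pics/top0.png

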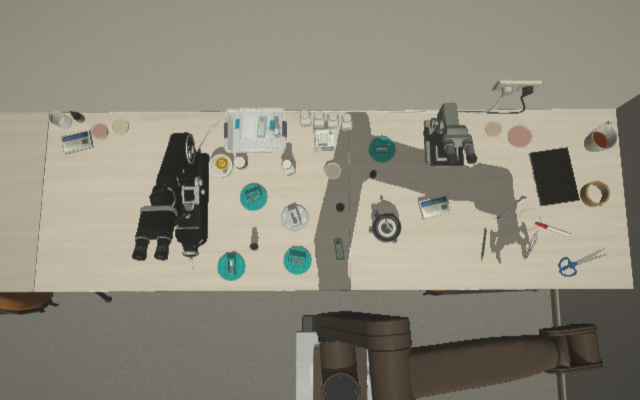

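View pics/scene0.png

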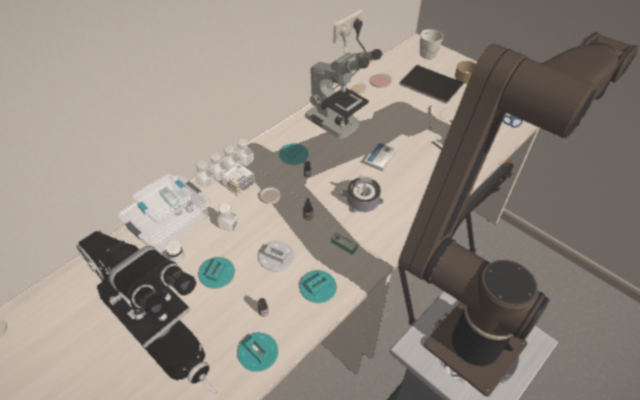

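The top view shows the housing at about (387,227) and the aluminium cover at (294,217), with four turquoise decoys around them. The scene view shows the cover at (276,256) and the housing at (364,193).

```bash
python3 - <<'E'
from h import *
for n,c,h in (('top',(294,217),(387,227)),('scene',(276,256),(364,193))):
    p,K,E=load(n); print(n,'cover',ray(K,E,*c,.015),'housing',ray(K,E,*h,.06))
p,K,E=load('top')
for n,c in (('dropper',(340,207)),('vial',(374,174)),('vial2',(254,245)),('flask',(288,167)),('slide',(339,248)),('petri',(332,170)),('tissue',(433,207)),('t1',(297,259)),('t2',(254,196))): print(n,ray(K,E,*c,.03).round(3))
p=load('top')[0];q=load('scene')[0]
a=cv2.resize(p[185:260,255:355],None,fx=5,fy=5,interpolation=2);b=cv2.resize(q[160:300,240:400],None,fx=2.5,fy=2.5,interpolation=2)
o=np.zeros((600,800,3),np.uint8)
s=get_state();d=imaging.snapshot('wrist');print(np.array(d['tool_from_camera']).round(4).tolist(),d['fx'],d['cx'],d['cy'])
E
```

```text
top cover [0.56927852 0.17057554 0.015     ] housing [ 0.52473516 -0.17312636  0.06      ]
scene cover [0.56014927 0.17323895 0.015     ] housing [ 0.51123041 -0.15714481  0.06      ]
dropper [ 0.604 -0.002  0.03 ]
vial [ 0.729 -0.132  0.03 ]
vial2 [0.464 0.316 0.03 ]
flask [0.758 0.194 0.03 ]
slide [0.451 0.002 0.03 ]
petri [0.746 0.027 0.03 ]
tissue [ 0.602 -0.349  0.03 ]
t1 [0.412 0.157 0.03 ]
t2 [0.648 0.32  0.03 ]
[[0.0004, -0.9568, -0.2908, 0.0735], [1.0, 0.0004, -0.0001, -0.0001], [0.0002, -0.2908, 0.9568, -0.1425], [0.0, 0.0, 0.0, 1.0]] 291.3615876124199 320.86311649796636 203.78305510985618
```

Call:
jog_arm --linear '[[0.045, -0.038, 0], [0.09, -0.076, 0], [0.14, -0.118, 0], [0.19, -0.16, 0], [0.235, -0.198, 0], [0.28, -0.236, 0], [0.33, -0.278, 0], [0.375, -0.316, 0], [0.42, -0.355, 0], [0.46, -0.39, 0]]' --turn '[[0, 0, 0], [0, 0, 0], [0, 0, 0], [0, 0, 0], [0, 0, 0], [0, 0, 0], [0, 0, 0], [0, 0, 0], [0, 0, 0], [0, 0, 0]]'

```text
clock: 1.4
position: [0.5131, -0.1722, 0.2312]
ee_rot: [3.142, -0.0, 0.227]
wrist_force: [1.8, -0.2, 0.3]
finger_gap: 0.0856
finger_force: 0.0
```

Call:
jog_arm --linear '[[0, 0, 0], [0, 0, 0], [0, 0, 0]]' --turn '[[0, 0, 0], [0, 0, 0], [0, 0, 0]]'

```text
clock: 1.78
position: [0.5117, -0.1753, 0.2312]
ee_rot: [-3.142, 0.0, 0.225]
wrist_force: [-0.2, -0.5, 0.2]
finger_gap: 0.0857
finger_force: 0.0
```

```bash
python3 - <<'E'
from h import *
p,K,E=snap('wrist','w1.png'); s=get_state(); print(s['position'],s['ee_rot'],s['joint_positions'],s['clock'])
E
```

```text
[ 0.51171633 -0.17537406  0.23120911] [3.14159205e+00 2.95972348e-04 2.24751947e-01] [-5.17706326e-01 -9.66203959e-03  1.90628756e+00 -2.11675586e-04
  1.24518481e+00  8.28405788e-01] 1.825
```

View pics/w1.png

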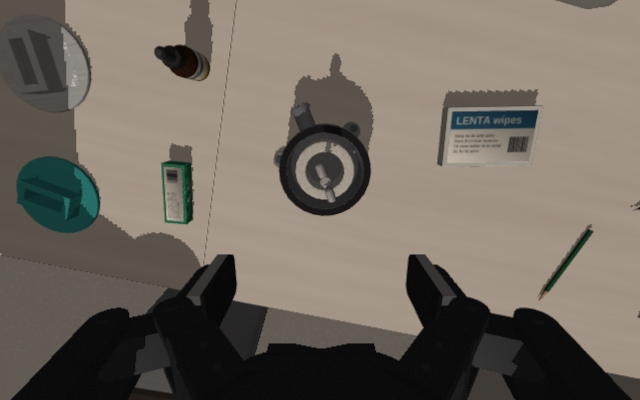

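Wrist view: the housing is at about (325,169), with the nut wings running roughly from (320,165) to (333,198) and the spout pointing up-left to (302,115). The cover is at the left edge, at (45,62).

```bash
cat >> h.py <<'E'
def circle(K,E,pts,z):
    P=np.array([ray(K,E,u,v,z)[:2] for u,v in pts]).astype(np.float32)
    from scipy.optimize import least_squares
    c0=P.mean(0); r=least_squares(lambda q:np.hypot(*(P-q[:2]).T)-q[2],[*c0,.05],loss='soft_l1',f_scale=.001)
    return r.x, np.sqrt(np.mean(r.fun**2))
E
python3 - <<'E'
from h import *
p,K,E=load('wrist')
# local colour info
g=cv2.cvtColor(p,cv2.COLOR_RGB2GRAY)
print(g[169,270:380:3]); print(g[110:230:4,325])
m=np.zeros_like(g); m[100:225,265:385]=(g[100:225,265:385]<50)*255
cs,_=cv2.findContours(m,cv2.RETR_EXTERNAL,cv2.CHAIN_APPROX_NONE); c=max(cs,key=cv2.contourArea)[:,0]
print(circle(K,E,c,.052),cv2.boundingRect(c))
E
```

```text
[151 150 150  63  25  29  33  46  53 151 149 152  70  53  53  65 125 110
  62  51  52  51  52  52  57 150 153 152  74  44  34  42  22  24 150 150
 151]
[ 85  84  86  86  11  11  54  54 127 122  93  53  53  53  49  52  84 124
 124 136  77 131 157  38  39  21  22 151 153 154]
(array([ 0.52712796, -0.17543822,  0.0512247 ]), np.float64(0.005755677041228428)) (278, 103, 92, 112)
```

Call:
jog_arm --linear '[[0.003, 0, 0.03], [0.008, 0, 0.06], [0.01, 0.002, 0.08], [0.01, 0.002, 0.08], [0.01, 0.002, 0.08], [0.01, 0.002, 0.08]]' --turn '[[0, 0, 0], [0, 0, 0], [0, 0, 0], [0, 0, 0], [0, 0, 0], [0, 0, 0]]'

```text
clock: 2.58
position: [0.5231, -0.1746, 0.1528]
ee_rot: [3.14, -0.002, 0.226]
wrist_force: [-0.3, 0.2, -0.1]
finger_gap: 0.0849
finger_force: 0.0
```

```bash
python3 - <<'E'
from h import *
p,K,E=snap('wrist'); s=get_state(); print(s['position'],s['ee_rot'],s['clock'])
cv2.imwrite('pics/w2.png',cv2.resize(p[20:280,180:460,::-1],None,fx=2.2,fy=2.2,interpolation=cv2.INTER_CUBIC))
E
```

```text
[ 0.52306128 -0.17448047  0.15271963] [ 3.13998074e+00 -1.74212161e-03  2.26463547e-01] 2.625
```

View pics/w2.png

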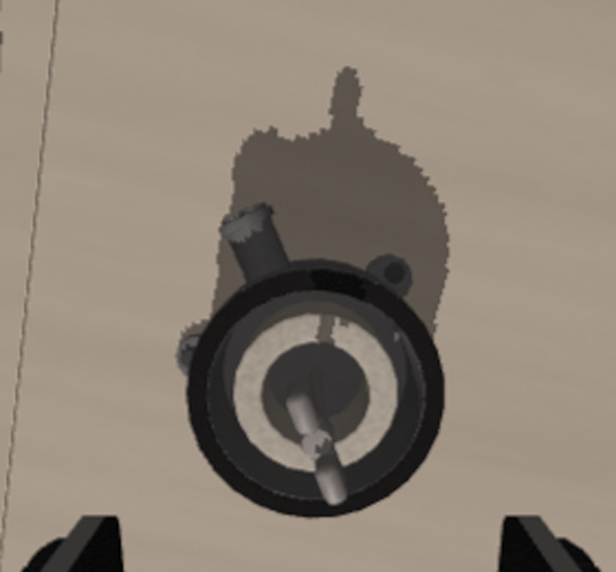

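Crop of the housing, in crop pixels: gasket outer circle centred at about (316,388) with radius 128, stud/hub top at (316,440), wing ends at (297,400) and (338,500). The spout points the same way as the wings.

```bash
cat >> h.py <<'E'
def radial(g,c,r0,r1,angs,sign=1):
    """sub-pixel-ish strongest edge outward (dark->bright if sign>0)"""
    out=[]
    for a in angs:
        r=np.arange(r0,r1,.5); x=(c[0]+r*np.cos(a)).astype(np.float32); y=(c[1]+r*np.sin(a)).astype(np.float32)
        v=cv2.remap(g,x[None],y[None],cv2.INTER_LINEAR)[0].astype(float)
        d=sign*(v[3:]-v[:-3]); i=d.argmax()
        if d[i]>40: rr=r[i]+.75; out.append((c[0]+rr*np.cos(a),c[1]+rr*np.sin(a)))
    return np.array(out)
E
python3 - <<'E'
from h import *
p,K,E=load('wrist'); g=cv2.cvtColor(p,cv2.COLOR_RGB2GRAY)
pts=radial(g,(323.6,196.4),50,66,np.radians(np.arange(-10,190,4)))
print(len(pts),circle(K,E,pts,.052))
(cx,cy,r),e=circle(K,E,pts,.052)
c=-E[:3,:3].T@E[:3,3]; print('cam',c.round(3))
for z in (.052,.08,.09,.098,.1,.11): q=proj(K,E,(cx,cy,z)); print(z,q.round(1),((q-[180,20])*2.2).round(0))
# bright wing mask
roi=g[180:255,300:345]
m=np.zeros_like(g); hsv=cv2.cvtColor(p,cv2.COLOR_RGB2HSV)
print('\n'.join(' '.join('%3d'%x for x in row) for row in g[194:252:2,306:342:1]))
E
```

```text
50 (array([ 0.52499227, -0.17622357,  0.0508474 ]), np.float64(0.00020213583443450084))
cam [ 0.594 -0.158  0.295]
0.052 [323.1 201.9] [315. 400.]
0.08 [323.4 212.1] [315. 423.]
0.09 [323.5 216.3] [316. 432.]
0.098 [323.6 220. ] [316. 440.]
0.1 [323.7 220.9] [316. 442.]
0.11 [323.8 226. ] [316. 453.]
 53  54  54  54  53  52  50  51  51  52  51  52  51  53  50  49  51  51  51  50  52  53  53  53  53  53  52  52  51  52  52  52  52  53  52  51
 54  53  54  53  50  49  49  52  53  53  53  54  53  54  50  50  50  52  52  50  49  52  53  53  53  52  52  52  51  52  52  51  52  52  51  51
 53  53  53  53  50  50  52  55  56  60  60  59  58  53  50  49  49  50  51  51  50  52  53  53  53  52  52  51  52  52  51  52  52  52  53  52
 51  51  53  52  56  65  70  73  76  77  81  82  78  69  60  51  47  49  53  51  50  52  53  53  52  52  53  52  52  52  52  52  52  52  52  57
 53  51  51  52  78  92  97 101 104 105 108 104  96  86  73  59  49  48  51  52  51  52  53  54  52  53  53  52  52  52  51  52  52  55  60  62
 62  59  53  53  87 111 119 122 125 125 122 114 103  93  84  72  56  48  49  5
[... 2677 characters left out ...]
  40  40  39  40  40  40  40  39  40  39  39  39  40  40  64 108 121 131 144 147 136 120 108  98  87  72  53  41  40  41  40
 39  54  63  54  43  42  40  38  39  39  40  40  40  40  39  40  39  40  39  40  76 110 129 144 154 147 133 119 107  96  84  64  42  42  36  29
 22  22  20  18  24  27  37  41  37  43  55  53  50  48  47  46  48  48  48  47  53  80 114 136 154 159 148 131 118 107  91  55  23  23  24  23
 25  23  24  23  23  24  23  22  22  22  24  23  21  20  23  24  22  20  22  22  22  20  47  99 135 146 141 116  86  59  31  24  25  25  23  24
 23  23  22  24  23  23  24  25  23  25  25  24  23  24  24  23  23  23  23  25  23  23  24  22  23  23  23  23  25  22  23  23  22  23  25  25
```

```bash
python3 - <<'E'
from h import *
from scipy.optimize import least_squares
p,K,E=load('wrist'); A=np.array([.52499,-.17622])
# top-of-wing lower end ~ (330.5,249): bright ridge (u): rows 236..248
f=lambda q:proj(K,E,[A[0]-.02*np.cos(q[0]),A[1]-.02*np.sin(q[0]),q[1]])-[331,248.5]
r=least_squares(f,[.6,.1]);print(r.x,r.cost)
# ridge lines of wing, for rows -> direction of image line at height z
g=cv2.cvtColor(p,cv2.COLOR_RGB2GRAY).astype(float)
for rows in (range(204,214),range(236,248)):
    P=[]
    for v in rows:
        row=g[v,306:342]; w=np.where((row>75)&((np.arange(36)<24) if v<220 else True),1,0); P.append((306+(w*np.arange(36)).sum()/w.sum(),v))
    for z in (.1,.107):
        X=np.array([ray(K,E,u,v,z)[:2] for u,v in P]); d=np.polyfit(X[:,0],X[:,1],1); print(z,np.arctan(d[0]), 'line offset at axis mm',(d[0]*A[0]+d[1]-A[1])*1e3)
# spout direction: tip (245,215)crop -> z~.03
for uv in ((248,212),):
    X=ray(K,E,uv[0]/2.2+180,uv[1]/2.2+20,.033)[:2]-A; print('spout',np.arctan2(X[1],X[0]),np.hypot(*X))
E
```

```text
[0.49269482 0.10469568] 2.0194839173657902e-27
0.1 0.6035757012358212 line offset at axis mm 1.1310448197644485
0.107 0.6035757012358257 line offset at axis mm 0.03388175969937235
0.1 0.5345996543648251 line offset at axis mm 0.3571443658803575
0.107 0.5345996543648248 line offset at axis mm -0.47034165262010985
spout 0.5783551985514418 0.07598793735751938
```

Call:
jog_arm --linear '[[0.01, -0.02, -0.03], [0.03, -0.07, -0.04], [0.05, -0.12, -0.04], [0.07, -0.18, -0.04], [0.09, -0.24, -0.04], [0.11, -0.3, -0.04], [0.118, -0.328, -0.03], [0.118, -0.328, 0], [0.118, -0.328, 0], [0.118, -0.328, 0]]' --turn '[[0, 0, 0], [0, 0, 0], [0, 0, 0], [0, 0, 0], [0, 0, 0], [0, 0, 0], [0, 0, 0], [0, 0, 0], [0, 0, 0], [0, 0, 0]]'

```text
clock: 3.88
position: [0.5644, 0.1719, 0.1526]
ee_rot: [3.141, -0.002, 0.226]
wrist_force: [0.3, -0.4, 0.3]
finger_gap: 0.0852
finger_force: 0.0
```

Call:
jog_arm --linear '[[0, 0, 0], [0, 0, 0], [0, 0, 0]]' --turn '[[0, 0, 0], [0, 0, 0], [0, 0, 0]]'

```text
clock: 4.25
position: [0.5641, 0.172, 0.1519]
ee_rot: [3.142, -0.001, 0.226]
wrist_force: [-0.7, 0.1, 0.2]
finger_gap: 0.0853
finger_force: 0.0
```

```bash
python3 - <<'E'
from h import *
p,K,E=snap('wrist'); s=get_state(); print(s['position'],s['ee_rot'],s['joint_positions'],s['clock'])
cv2.imwrite('pics/w3.png',cv2.resize(p[60:320,180:460,::-1],None,fx=2.2,fy=2.2,interpolation=cv2.INTER_CUBIC))
E
```

```text
[0.56396085 0.17200187 0.15174041] [ 3.14151504e+00 -6.33619642e-04  2.26462111e-01] [ 1.24055493e-01  1.77803430e-01  1.85827309e+00 -1.39117119e-05
  1.10487790e+00  1.46839598e+00] 4.3
```

View pics/w3.png

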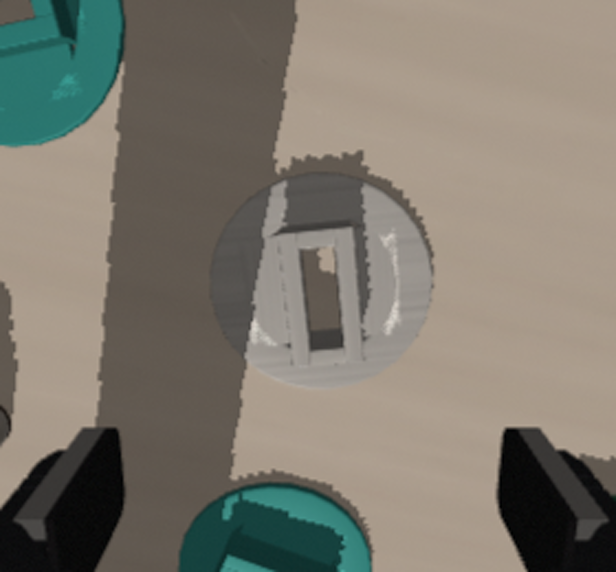

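Cover crop, in crop pixels: disc centre about (321,280), radius about 110. The boss top corners are about (276,236), (352,228), (362,360) and (291,366), and the slot runs from about (320,246) to (326,348), nearly along tool x.

```bash
python3 - <<'E'
from h import *
p,K,E=load('wrist'); f=p.astype(int); sat=(f[...,0]-f[...,2]); 
print(sat[187,270:385:3], sat[150:240:3,327])
m=cv2.GaussianBlur(np.clip(sat*6,0,255).astype(np.uint8),(3,3),0)
pts=radial(m,(326,187),40,58,np.radians(np.arange(0,360,4)))
print(len(pts)); q,e=circle(K,E,pts,.005); print('disc',q,e)
def W(u,v,z): return ray(K,E,u/2.2+180,v/2.2+60,z)[:2]
z=.027
C=[W(*c,z) for c in ((276,236),(352,228),(362,360),(291,366))]
print(np.round(C,4), np.mean(C,0))
for a,b in ((3,0),(2,1)):
    d=C[b]-C[a]; print('len',np.hypot(*d),'ang',np.arctan2(d[1],d[0]))
for a,b in ((0,1),(3,2)):
    d=C[b]-C[a]; print('wid',np.hypot(*d),'ang+90',np.arctan2(d[1],d[0])+np.pi/2)
# slot mask (table visible through slot)
mm=np.zeros(sat.shape,np.uint8); mm[165:225,310:342]=(sat[165:225,310:342]>10)*255
cs,_=cv2.findContours(mm,0,1); c=max(cs,key=cv2.contourArea); r=cv2.minAreaRect(c); print(cv2.contourArea(c),np.array(cv2.boxPoints(r)).round(1))
for z in (0,.027): B=np.array([ray(K,E,u,v,z)[:2] for u,v in cv2.boxPoints(r)]); print(z,B.mean(0),[ (np.hypot(*d).round(4),np.arctan2(d[1],d[0]).round(3)) for d in np.diff(B,axis=0)])
E
```

```text
[17 17  7  7  6  6  6  6  7 11 11 11 11 11 11 11 11 16 17 17 17  8 10 11
  9  6 10 11 10 11 13 12 11 12 11 11 30 30 30] [ 6  6  6  5  5 10 11 12 30 29 29 22 17 18 17 16 16 17 18 16  7  4  4 10
 12 12 12 12 12 25]
47
disc [0.56809972 0.16964746 0.05407675] 0.0007483575674897306
[[0.5878 0.1921]
 [0.5982 0.1619]
 [0.542  0.1432]
 [0.5321 0.1734]] [0.56502324 0.16763894]
len 0.05871778747365763 ang 0.3256785861031909
len 0.05920486913066236 ang 0.3210039981065805
wid 0.03203834751963989 ang+90 0.33213892222731345
wid 0.031762151005450975 ang+90 0.3168800212931653
1730.0 [[310. 165.]
 [341. 165.]
 [341. 224.]
 [310. 224.]]
0 [0.55866187 0.16584757] [(np.float64(0.0315), np.float64(-1.344)), (np.float64(0.0639), np.float64(-2.895)), (np.float64(0.0334), np.float64(1.798))]
0.027 [0.56571277 0.16792654] [(np.float64(0.0286), np.float64(-1.344)), (np.float64(0.0581), np.float64(-2.895)), (np.float64(0.0304), np.float64(1.798))]
```

```bash
python3 - <<'E'
from h import *
p,K,E=load('wrist'); f=p.astype(int); sat=(f[...,0]-f[...,2])
m=np.zeros(sat.shape,np.uint8); m[130:245,270:385]=(sat[130:245,270:385]<14)*255
m=cv2.morphologyEx(m,cv2.MORPH_OPEN,np.ones((5,5)))
cs,_=cv2.findContours(m,0,1); c=max(cs,key=cv2.contourArea)
h=cv2.convexHull(c)[:,0]; print(cv2.boundingRect(h),len(h))
for z in (.004,.006): print(circle(K,E,h,z))
for c in ((.565,.1677),(.568,.1696)):
  print(proj(K,E,[*c,.006]))
E
```

```text
(275, 138, 101, 98) 41
(array([0.56605958, 0.16783338, 0.05171894]), np.float64(0.0002897903775753261))
(array([0.56653806, 0.16797586, 0.05136291]), np.float64(0.0002877943925854017))
[325.24562082 190.70298638]
[324.10295554 187.50822098]
```

Call:
jog_arm --linear '[[0.001, 0.004, 0.04], [0.001, 0.004, 0.09], [0.001, 0.004, 0.12], [0.001, 0.004, 0.138], [0.001, 0.004, 0.141], [0.001, 0.004, 0.141], [0.001, 0.004, 0.141]]' --turn '[[0, 0, -5.6], [0, 0, -5.6], [0, 0, -5.6], [0, 0, -5.6], [0, 0, -5.6], [0, 0, -5.6], [0, 0, -5.6]]'

```text
clock: 5.18
position: [0.567, 0.1687, 0.0121]
ee_rot: [3.141, -0.003, 0.325]
wrist_force: [-0.1, 0.3, 0.4]
finger_gap: 0.0856
finger_force: 0.0
```

Call:
jog_arm --linear '[[0, 0, 0], [0, 0, 0], [0, 0, 0], [0, 0, 0], [0, 0, 0], [0, 0, 0], [0, 0, 0], [0, 0, 0]]' --turn '[[0, 0, 0], [0, 0, 0], [0, 0, 0], [0, 0, 0], [0, 0, 0], [0, 0, 0], [0, 0, 0], [0, 0, 0]]' --gripper 1

```text
clock: 6.18
position: [0.5661, 0.1686, 0.0109]
ee_rot: [3.141, -0.001, 0.325]
wrist_force: [-0.1, 0.1, 4.4]
finger_gap: 0.0306
finger_force: 60.2
```

Call:
jog_arm --linear '[[0, 0, -0.01], [0, 0, -0.03], [0, 0, -0.07], [0, 0, -0.11], [0, 0, -0.15], [0, 0, -0.17], [0, 0, -0.17], [0, 0, -0.17]]' --turn '[[0, 0, 0], [0, 0, 0], [0, 0, 0], [0, 0, 0], [0, 0, 0], [0, 0, 0], [0, 0, 0], [0, 0, 0]]'

```text
clock: 7.18
position: [0.5643, 0.1683, 0.1782]
ee_rot: [-3.141, 0.004, 0.324]
wrist_force: [-0.3, -0.4, -3.4]
finger_gap: 0.0308
finger_force: 59.8
```

```bash
python3 - <<'E'
from h import *
p,K,E=snap('wrist'); s=get_state(); print(s['position'],s['ee_rot'],s['clock'],s['wrist_force'],s['finger_gap'])
cv2.imwrite('pics/w4.png',cv2.resize(p[100:400,140:500,::-1],None,fx=2,fy=2,interpolation=cv2.INTER_CUBIC))
E
```

```text
[0.56414914 0.16832006 0.17775277] [-3.14063292  0.00444184  0.32446149] 7.225 [-0.16552808  0.27474739 -3.11316208] 0.03012879521948202
```

View pics/w4.png

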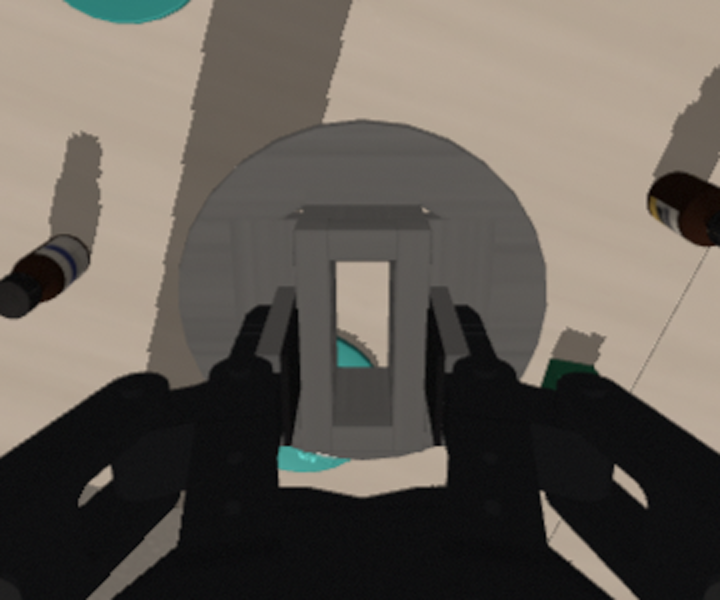

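The cover is held square. The slot opening at the boss top spans crop (333..392, 260..425), and the dropper and vials are well clear.

```bash
python3 - <<'E'
from h import *
p,K,E=load('wrist'); s=get_state(); t=np.array(s['position']); Rm=R.from_euler('xyz',s['ee_rot']).as_matrix()
f=lambda u,v,h: (Rm.T@(ray(K,E,u/2+140,v/2+100,t[2]+h)-t)).round(4)
for h in (.015,.0165,.018): print(h,[f(*c,h) for c in ((333,261),(392,261),(393,425),(333,425))], 'boss',[f(*c,h) for c in((295,224),(432,224))])
# disc rim at z= TCP-0.005 (top of disc)
g=[]
for u,v in ((363,120),(190,230),(260,146),(470,146),(540,245),(181,280),(546,290)): g.append((u/2+140,v/2+100))
q,e=circle(K,E,g,t[2]-.005); print(q,e, Rm.T@(np.array([q[0],q[1],t[2]])-t))
# approach deltas
tgt=np.array([.525,-.1762]); d=np.array([*(tgt-t[:2]),0]); print('tool delta',Rm.T@d,'turn',np.degrees(s['ee_rot'][2]-.57))
E
```

```text
0.015 [array([ 0.0217, -0.0069, -0.0151]), array([ 0.0217,  0.0071, -0.0151]), array([-0.024 ,  0.008 , -0.0149]), array([-0.0241, -0.0075, -0.0149])] boss [array([ 0.0309, -0.0155, -0.0151]), array([ 0.0309,  0.0162, -0.0152])]
0.0165 [array([ 0.0223, -0.0068, -0.0166]), array([ 0.0223,  0.007 , -0.0166]), array([-0.0229,  0.0079, -0.0164]), array([-0.0229, -0.0074, -0.0164])] boss [array([ 0.0314, -0.0153, -0.0166]), array([ 0.0314,  0.016 , -0.0167])]
0.018 [array([ 0.0229, -0.0067, -0.0181]), array([ 0.0229,  0.0069, -0.0181]), array([-0.0217,  0.0078, -0.0179]), array([-0.0218, -0.0073, -0.0179])] boss [array([ 0.0319, -0.0152, -0.0181]), array([ 0.0319,  0.0158, -0.0182])]
[0.5660891  0.16862361 0.05067818] 0.00035406601027265544 [ 1.93549183e-03  3.30738845e-04 -8.91462346e-06]
tool delta [-0.14693744  0.31406367  0.00035126] turn -14.06832005225801
```

Call:
jog_arm --linear '[[-0.012, 0.025, 0], [-0.035, 0.075, 0], [-0.058, 0.125, 0], [-0.081, 0.175, 0], [-0.105, 0.225, 0], [-0.128, 0.275, 0], [-0.142, 0.302, 0], [-0.147, 0.314, 0], [-0.147, 0.314, 0], [-0.147, 0.314, 0]]' --turn '[[0, 0, -2], [0, 0, -4], [0, 0, -6], [0, 0, -8], [0, 0, -10], [0, 0, -12], [0, 0, -14.1], [0, 0, -14.1], [0, 0, -14.1], [0, 0, -14.1]]'

```text
clock: 8.48
position: [0.5264, -0.1746, 0.1797]
ee_rot: [-3.14, 0.0, 0.572]
wrist_force: [-0.7, -0.0, -3.1]
finger_gap: 0.03
finger_force: 60.0
```

Call:
jog_arm --linear '[[0, 0, 0.015], [0, 0, 0.03], [0, 0, 0.03], [0, 0, 0.03], [0, 0, 0.03]]' --turn '[[0, 0, 0], [0, 0, 0], [0, 0, 0], [0, 0, 0], [0, 0, 0]]'

```text
clock: 9.1
position: [0.5268, -0.1762, 0.151]
ee_rot: [3.141, -0.001, 0.571]
wrist_force: [0.5, -1.0, -2.8]
finger_gap: 0.0306
finger_force: 60.0
```

```bash
python3 - <<'E'
from h import *
p,K,E=snap('wrist'); s=get_state(); print(s['position'],s['ee_rot'],s['joint_positions'],s['clock'],s['wrist_force'],s['moment'],s['finger_gap'])
cv2.imwrite('pics/w5.png',cv2.resize(p[190:340,260:380,::-1],None,fx=4,fy=4,interpolation=cv2.INTER_CUBIC))
for z in (.098,.106): print(z,proj(K,E,[.525,-.1762,z]))
E
```

```text
[ 0.5268233  -0.17621723  0.15100339] [ 3.14047951e+00 -5.78667538e-04  5.70570184e-01] [-5.05430122e-01  1.05136655e-01  1.94147029e+00 -2.17428033e-05
  1.09373128e+00  4.94806315e-01] 9.15 [ 0.54206572 -0.60564065 -3.30464061] [0.04906221 0.00286322 0.003485  ] 0.03096618640443365
0.098 [319.76621354 224.83269311]
0.106 [319.72917811 228.99554673]
```

View pics/w5.png

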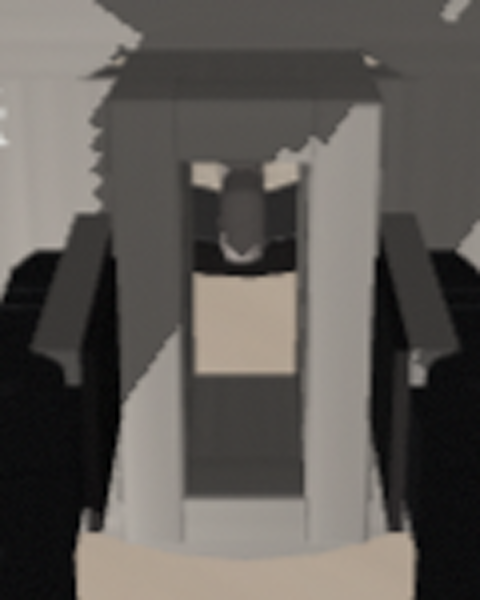

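```bash
python3 - <<'E'
from h import *
p,K,E=load('wrist'); s=get_state(); t=np.array(s['position']); Rm=R.from_euler('xyz',s['ee_rot']).as_matrix()
g=cv2.cvtColor(p,cv2.COLOR_RGB2GRAY)
print(g[246:262,316:326:2].T)
for z in (.104,.106,.108):
    X=ray(K,E,320.5,255.5,z); print(z,(Rm.T@(X-t)).round(4))
print('axis in tool',Rm.T@(np.array([.525,-.1762,t[2]])-t))
for v in (210,225,240,250):
    r=g[v,305:337].astype(int); print(v,r)
E
```

```text
[[ 65  65  80  86  87 117 120 115  84  42  27  25  39 144 165 165]
 [ 71  71  70  72  72  71  99 148 144  84  32  24  25 144 165 166]
 [ 71  73  73  73  72  72  71  70 133  93  35  24  25 125 160 166]
 [ 72  72  72  70  72  71  94 117 125  75  29  26  24 114 157 166]
 [ 68  68  68  68  68  84  91  98  71  36  24  27  25 134 163 166]]
0.104 [-0.0228 -0.0005  0.047 ]
0.106 [-0.0218 -0.0005  0.045 ]
0.108 [-0.0207 -0.0005  0.043 ]
axis in tool [-1.52516978e-03 -9.99283817e-04 -1.99491724e-06]
210 [60 61 61 61 61 61 61 61 61 60 61 60 61 61 61 61 62 61 61 61 61 61 61 61
 60 62 61 61 61 61 62 62]
225 [83 83 83 83 83 84 84 84 83 83 83 84 83 83 84 84 83 83 83 83 83 83 84 83
 84 83 84 83 83 84 83 83]
240 [66 56 53 47 42 42 43 42 42 45 57 66 70 71 73 72 72 71 70 67 60 47 41 42
 42 42 42 42 42 75 87 90]
250 [63 53 53 41 28 30 32 35 38 54 98 87 69 72 72 72 72 72 70 68 64 55 40 31
 35 35 27 23 27 72 87 89]
```

The wing is seen inside the slot, laterally centred (wing centre u≈320.3, slot centre 320.9) and parallel to it. The wing's near end is at (320.5,255.5), so a shift of about -1.5 mm along tool x is needed.

Call:
jog_arm --linear '[[-0.0015, -0.0006, 0], [-0.0015, -0.0006, 0.01], [-0.0015, -0.0006, 0.025], [-0.0015, -0.0006, 0.035], [-0.0015, -0.0006, 0.043], [-0.0015, -0.0006, 0.05], [-0.0015, -0.0006, 0.05], [-0.0015, -0.0006, 0.05]]' --turn '[[0, 0, 0], [0, 0, 0], [0, 0, 0], [0, 0, 0], [0, 0, 0], [0, 0, 0], [0, 0, 0], [0, 0, 0]]'

```text
clock: 10.15
position: [0.5252, -0.1765, 0.1007]
ee_rot: [3.141, -0.0, 0.571]
wrist_force: [0.6, -0.4, -2.9]
finger_gap: 0.0303
finger_force: 60.0
```

Call:
jog_arm --linear '[[0, 0, 0.008], [0, 0, 0.016], [0, 0, 0.024], [0, 0, 0.03], [0, 0, 0.032], [0, 0, 0.032]]' --turn '[[0, 0, 0], [0, 0, 0], [0, 0, 0], [0, 0, 0], [0, 0, 0], [0, 0, 0]]'

```text
clock: 10.9
position: [0.5248, -0.1763, 0.0682]
ee_rot: [-3.141, 0.0, 0.571]
wrist_force: [-0.7, 0.0, -2.4]
finger_gap: 0.0306
finger_force: 60.0
```

Clean so far; creep down to contact.

Call:
jog_arm --linear '[[0, 0, 0.002], [0, 0, 0.003], [0, 0, 0.004], [0, 0, 0.005], [0, 0, 0.005]]' --turn '[[0, 0, 0], [0, 0, 0], [0, 0, 0], [0, 0, 0], [0, 0, 0]]'

```text
clock: 11.52
position: [0.5248, -0.1762, 0.0632]
ee_rot: [-3.141, 0.0, 0.571]
wrist_force: [-0.4, -1.0, -2.2]
finger_gap: 0.0305
finger_force: 60.0
```

Call:
jog_arm --linear '[[0, 0, 0.0005], [0, 0, 0.001], [0, 0, 0.001], [0, 0, 0.001]]' --turn '[[0, 0, 0], [0, 0, 0], [0, 0, 0], [0, 0, 0]]'

```text
clock: 12.02
position: [0.5249, -0.1763, 0.0629]
ee_rot: [3.142, 0.0, 0.571]
wrist_force: [-2.3, 1.4, 2.9]
finger_gap: 0.0309
finger_force: 60.6
```

Call:
jog_arm --linear '[[0, 0, 0], [0, 0, 0], [0, 0, 0], [0, 0, 0], [0, 0, 0], [0, 0, 0], [0, 0, 0]]' --turn '[[0, 0, 0], [0, 0, 0], [0, 0, 0], [0, 0, 0], [0, 0, 0], [0, 0, 0], [0, 0, 0]]' --gripper 0

```text
clock: 12.9
position: [0.5248, -0.1763, 0.0623]
ee_rot: [-3.142, 0.0, 0.571]
wrist_force: [0.4, 0.0, 0.8]
finger_gap: 0.0854
finger_force: 0.0
```

Call:
jog_arm --linear '[[0, 0, -0.02], [0, 0, -0.05], [0, 0, -0.08], [0, 0, -0.08], [0, 0, -0.08], [0, 0, -0.08]]' --turn '[[0, 0, 0], [0, 0, 0], [0, 0, 0], [0, 0, 0], [0, 0, 0], [0, 0, 0]]'

```text
clock: 13.65
position: [0.5238, -0.1757, 0.1405]
ee_rot: [-3.139, 0.002, 0.571]
wrist_force: [-0.2, 0.3, -1.0]
finger_gap: 0.0856
finger_force: 0.0
```

```bash
python3 - <<'E'
from h import *
p,K,E=snap('wrist'); s=get_state(); print(s['position'],s['ee_rot'],s['joint_positions'],s['clock'],s['wrist_force'],s['moment'])
cv2.imwrite('pics/w6.png',cv2.resize(p[80:320,200:440,::-1],None,fx=2.5,fy=2.5,interpolation=cv2.INTER_CUBIC))
E
```

```text
[ 0.52395148 -0.17578031  0.14062202] [-3.13890905e+00  1.43159447e-03  5.70627270e-01] [-5.07298079e-01  1.13954733e-01  1.95269796e+00  9.72114262e-06
  1.07798152e+00  4.92868287e-01] 13.7 [ 0.65670637 -0.00991447 -0.04214153] [ 0.01756274 -0.00337128 -0.0065181 ]
```

View pics/w6.png

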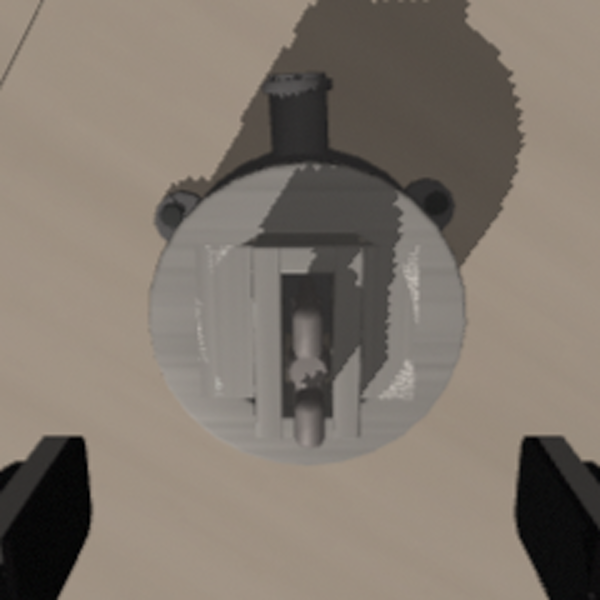

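The cover sits flat and concentric on the housing, and the nut stands free in the slot with its hub at about (308,370) in the crop. Next: flip the wrist by -180° for turning range.

Call:
jog_arm --linear '[[0, 0, 0], [0, 0, 0], [0, 0, 0], [0, 0, 0], [0, 0, 0], [0, 0, 0], [0, 0, 0], [0, 0, 0], [0, 0, 0], [0, 0, 0]]' --turn '[[0, 0, -10], [0, 0, -20], [0, 0, -30], [0, 0, -40], [0, 0, -50], [0, 0, -60], [0, 0, -70], [0, 0, -80], [0, 0, -90], [0, 0, -90]]'

```text
clock: 14.95
position: [0.5244, -0.176, 0.1413]
ee_rot: [-3.141, -0.001, 2.139]
wrist_force: [0.3, 0.1, 0.3]
finger_gap: 0.0856
finger_force: 0.0
```

Call:
jog_arm --linear '[[0, 0, 0], [0, 0, 0], [0, 0, 0], [0, 0, 0], [0, 0, 0], [0, 0, 0], [0, 0, 0], [0, 0, 0], [0, 0, 0], [0, 0, 0]]' --turn '[[0, 0, -10], [0, 0, -20], [0, 0, -30], [0, 0, -40], [0, 0, -50], [0, 0, -60], [0, 0, -70], [0, 0, -80], [0, 0, -90], [0, 0, -90]]'

```text
clock: 16.2
position: [0.5246, -0.1762, 0.1418]
ee_rot: [3.141, -0.0, -2.575]
wrist_force: [0.6, -0.6, -0.2]
finger_gap: 0.0852
finger_force: 0.0
```

Call:
jog_arm --linear '[[0, 0, 0.02], [0, 0, 0.04], [0, 0, 0.04], [0, 0, 0.04]]' --turn '[[0, 0, 0], [0, 0, 0], [0, 0, 0], [0, 0, 0]]'

```text
clock: 16.7
position: [0.5252, -0.1765, 0.1029]
ee_rot: [-3.141, 0.0, -2.573]
wrist_force: [0.2, -0.4, -0.2]
finger_gap: 0.0854
finger_force: 0.0
```

```bash
python3 - <<'E'
from h import *
p,K,E=snap('wrist','w7.png'); s=get_state(); print(s['position'],s['ee_rot'],s['joint_positions'],s['clock'],s['wrist_force'],s['moment'])
g=cv2.cvtColor(p,cv2.COLOR_RGB2GRAY)
for z in (.098,.106): print(proj(K,E,[.525,-.1763,z]))
E
```

```text
[ 0.52546444 -0.17659409  0.10330602] [-3.14019445e+00  7.85566685e-04 -2.57243706e+00] [-5.07263472e-01  1.64877073e-01  1.97253390e+00  3.33157549e-05
  1.00257816e+00 -2.64723275e+00] 16.75 [ 0.33144702 -0.01544132  0.79568582] [ 0.0276843  -0.03123704 -0.02279944]
[320.79867902 254.55252852]
[320.79549097 261.41669841]
```

View pics/w7.png

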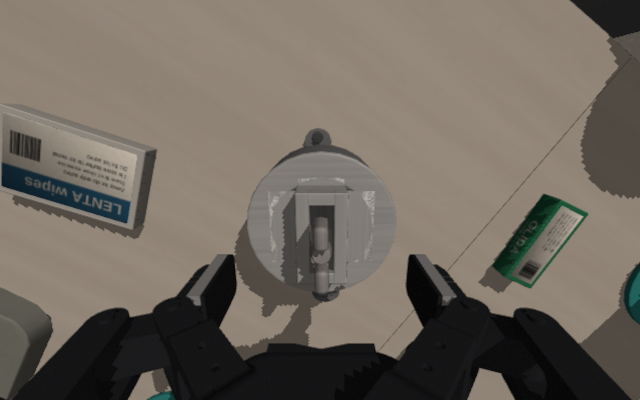

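The nut is centred in the view (stud top at about (321,256), as predicted), parallel to the tool x axis and between the fingers. Descend and grip.

Call:
jog_arm --linear '[[0, 0, 0.006], [0, 0, 0.012], [0, 0, 0.012], [0, 0, 0.012]]' --turn '[[0, 0, 0], [0, 0, 0], [0, 0, 0], [0, 0, 0]]'

```text
clock: 17.25
position: [0.5248, -0.1763, 0.0903]
ee_rot: [3.141, -0.0, -2.571]
wrist_force: [0.0, -0.3, 0.0]
finger_gap: 0.0854
finger_force: 0.0
```

Call:
jog_arm --linear '[[0, 0, 0], [0, 0, 0], [0, 0, 0], [0, 0, 0], [0, 0, 0], [0, 0, 0], [0, 0, 0], [0, 0, 0], [0, 0, 0], [0, 0, 0]]' --turn '[[0, 0, 0], [0, 0, 0], [0, 0, 0], [0, 0, 0], [0, 0, 0], [0, 0, 0], [0, 0, 0], [0, 0, 0], [0, 0, 0], [0, 0, 0]]' --gripper 1

```text
clock: 18.5
position: [0.525, -0.1765, 0.0905]
ee_rot: [-3.141, 0.0, -2.571]
wrist_force: [0.1, -1.5, 1.9]
finger_gap: 0.0082
finger_force: 58.7
```

```bash
python3 - <<'E'
from h import *
for _ in range(1):
    s=get_state(); print({k:np.round(v,3) for k,v in s.items()})
E
```

```text
{'clock': np.float64(18.5), 'joint_positions': array([-0.507,  0.183,  1.979, -0.   ,  0.979, -2.649]), 'joint_vel': array([-0.002,  0.   ,  0.   , -0.   , -0.001,  0.001]), 'effort': array([ 8.6100e-01, -3.1323e+01, -2.3754e+01,  2.8200e-01,  2.3500e-01,
       -1.0000e-03]), 'position': array([ 0.525, -0.177,  0.091]), 'ee_rot': array([-3.141,  0.   , -2.571]), 'wrist_force': array([ 0.134, -1.478,  1.861]), 'moment': array([-0.349, -0.044, -0.015]), 'finger_force': np.float64(58.704), 'finger_gap': np.float64(0.008)}
```

Call:
jog_arm --linear '[[0, 0, 0.0003], [0, 0, 0.0006], [0, 0, 0.0009], [0, 0, 0.0012], [0, 0, 0.0015], [0, 0, 0.0018], [0, 0, 0.0021], [0, 0, 0.0024], [0, 0, 0.0027], [0, 0, 0.003]]' --turn '[[0, 0, 9], [0, 0, 18], [0, 0, 27], [0, 0, 36], [0, 0, 45], [0, 0, 54], [0, 0, 63], [0, 0, 72], [0, 0, 81], [0, 0, 90]]'

```text
clock: 19.75
position: [0.5252, -0.1758, 0.0876]
ee_rot: [3.14, -0.0, 2.136]
wrist_force: [0.3, 0.6, 2.4]
finger_gap: 0.0079
finger_force: 58.8
```

```bash
cat > st.py <<'E'
from h import *
s=get_state(); print({k:np.round(s[k],3).tolist() for k in ('clock','position','ee_rot','wrist_force','moment','finger_gap')},'q6,tau6',s['joint_positions'][5].round(3),s['effort'][5].round(3))
E
python3 st.py
```

```text
{'clock': 19.75, 'position': [0.525, -0.176, 0.088], 'ee_rot': [3.14, -0.0, 2.136], 'wrist_force': [0.305, 0.642, 2.45], 'moment': [0.012, -0.145, 0.09], 'finger_gap': 0.008} q6,tau6 -1.073 -0.607
```

Call:
jog_arm --linear '[[0, 0, 0.0003], [0, 0, 0.0006], [0, 0, 0.0009], [0, 0, 0.0012], [0, 0, 0.0015], [0, 0, 0.0018], [0, 0, 0.0021], [0, 0, 0.0024], [0, 0, 0.0027], [0, 0, 0.003]]' --turn '[[0, 0, 9], [0, 0, 18], [0, 0, 27], [0, 0, 36], [0, 0, 45], [0, 0, 54], [0, 0, 63], [0, 0, 72], [0, 0, 81], [0, 0, 90]]'

```text
clock: 21.0
position: [0.5259, -0.1759, 0.0846]
ee_rot: [3.14, -0.003, 0.565]
wrist_force: [2.5, 1.0, 1.1]
finger_gap: 0.0081
finger_force: 58.6
```

Call:
jog_arm --linear '[[0, 0, 0.0002], [0, 0, 0.0004], [0, 0, 0.0006], [0, 0, 0.0007], [0, 0, 0.0007], [0, 0, 0.0007]]' --turn '[[0, 0, 6], [0, 0, 12], [0, 0, 18], [0, 0, 22], [0, 0, 22], [0, 0, 22]]'

```text
clock: 21.75
position: [0.5259, -0.1762, 0.0839]
ee_rot: [3.141, -0.003, 0.187]
wrist_force: [6.2, 0.6, -0.8]
finger_gap: 0.0078
finger_force: 58.6
```

```bash
python3 st.py
```

```text
{'clock': 21.75, 'position': [0.526, -0.176, 0.084], 'ee_rot': [3.141, -0.003, 0.187], 'wrist_force': [6.183, 0.618, -0.784], 'moment': [0.081, -0.913, 0.047], 'finger_gap': 0.008} q6,tau6 0.876 0.033
```

Call:
jog_arm --linear '[[0, 0, 0], [0, 0, 0], [0, 0, 0], [0, 0, 0], [0, 0, 0], [0, 0, 0]]' --turn '[[0, 0, 0], [0, 0, 0], [0, 0, 0], [0, 0, 0], [0, 0, 0], [0, 0, 0]]' --gripper 0

```text
clock: 22.5
position: [0.5248, -0.1763, 0.0836]
ee_rot: [-3.142, 0.0, 0.187]
wrist_force: [0.5, 0.3, 0.4]
finger_gap: 0.085
finger_force: 0.0
```

Call:
jog_arm --linear '[[0, 0, 0], [0, 0, 0], [0, 0, 0], [0, 0, 0], [0, 0, 0], [0, 0, 0], [0, 0, 0], [0, 0, 0], [0, 0, 0]]' --turn '[[0, 0, -10], [0, 0, -20], [0, 0, -30], [0, 0, -40], [0, 0, -50], [0, 0, -60], [0, 0, -70], [0, 0, -80], [0, 0, -90]]'

```text
clock: 23.62
position: [0.5248, -0.1763, 0.0837]
ee_rot: [-3.142, -0.0, 1.763]
wrist_force: [0.1, 0.0, -0.0]
finger_gap: 0.0854
finger_force: 0.0
```

Call:
jog_arm --linear '[[0, 0, 0], [0, 0, 0], [0, 0, 0], [0, 0, 0], [0, 0, 0], [0, 0, 0], [0, 0, 0], [0, 0, 0], [0, 0, 0], [0, 0, 0]]' --turn '[[0, 0, -10], [0, 0, -20], [0, 0, -30], [0, 0, -40], [0, 0, -50], [0, 0, -60], [0, 0, -70], [0, 0, -80], [0, 0, -90], [0, 0, -90]]'

```text
clock: 24.88
position: [0.5248, -0.1763, 0.0836]
ee_rot: [3.142, -0.0, -2.957]
wrist_force: [-0.0, 0.5, -0.4]
finger_gap: 0.0855
finger_force: 0.0
```

```bash
python3 st.py; python3 - <<'E'
from h import *
p,K,E=snap('wrist'); s=get_state()
print(proj(K,E,[.525,-.1763,.098]),proj(K,E,[.525,-.1763,.101]))
cv2.imwrite('pics/w8.png',cv2.resize(p[160:340,230:410,::-1],None,fx=3,fy=3,interpolation=cv2.INTER_CUBIC))
E
```

```text
{'clock': 24.875, 'position': [0.525, -0.176, 0.084], 'ee_rot': [3.142, -0.0, -2.957], 'wrist_force': [-0.006, 0.469, -0.427], 'moment': [-0.004, 0.046, -0.018], 'finger_gap': 0.086} q6,tau6 -2.263 -0.236
[320.50977031 272.84784084] [320.50376843 276.0386187 ]
```

View pics/w8.png

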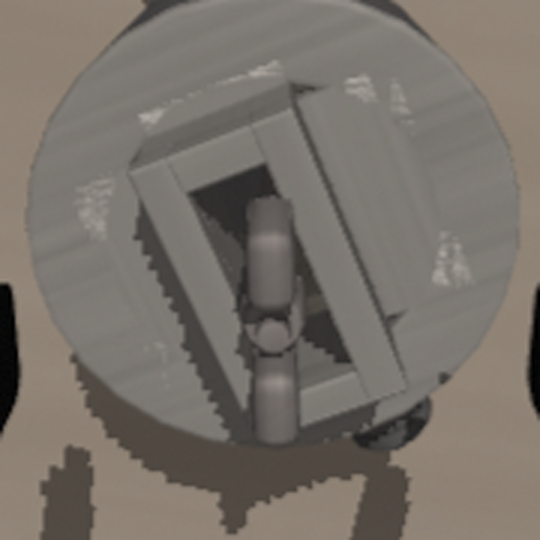

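The nut has rotated about 22° past the slot line as commanded, it is centred (hub at crop (272,330)), and it still stands above the boss. Regrip.

Call:
jog_arm --linear '[[0, 0, 0], [0, 0, 0], [0, 0, 0], [0, 0, 0], [0, 0, 0], [0, 0, 0], [0, 0, 0], [0, 0, 0], [0, 0, 0], [0, 0, 0]]' --turn '[[0, 0, 0], [0, 0, 0], [0, 0, 0], [0, 0, 0], [0, 0, 0], [0, 0, 0], [0, 0, 0], [0, 0, 0], [0, 0, 0], [0, 0, 0]]' --gripper 1

```text
clock: 26.18
position: [0.5249, -0.1764, 0.0838]
ee_rot: [-3.141, 0.0, -2.955]
wrist_force: [-1.4, 0.5, 1.5]
finger_gap: 0.0078
finger_force: 58.8
```

```bash
python3 st.py
```

```text
{'clock': 26.175, 'position': [0.525, -0.176, 0.084], 'ee_rot': [-3.141, 0.0, -2.955], 'wrist_force': [-1.412, 0.522, 1.482], 'moment': [-0.103, 0.162, -0.021], 'finger_gap': 0.008} q6,tau6 -2.265 -0.004
```

Call:
jog_arm --linear '[[0, 0, 0.0001], [0, 0, 0.0002], [0, 0, 0.0003], [0, 0, 0.0003]]' --turn '[[0, 0, 3], [0, 0, 6], [0, 0, 8], [0, 0, 8]]'

```text
clock: 26.68
position: [0.5249, -0.1763, 0.0835]
ee_rot: [-3.142, -0.0, -3.094]
wrist_force: [-1.6, -0.1, 3.1]
finger_gap: 0.0078
finger_force: 58.9
```

```bash
python3 st.py
```

```text
{'clock': 26.675, 'position': [0.525, -0.176, 0.084], 'ee_rot': [-3.142, -0.0, -3.094], 'wrist_force': [-1.589, -0.147, 3.053], 'moment': [-0.008, 0.269, 0.012], 'finger_gap': 0.008} q6,tau6 -2.125 0.084
```

Call:
jog_arm --linear '[[0, 0, 0.0001], [0, 0, 0.0002], [0, 0, 0.0003], [0, 0, 0.0003]]' --turn '[[0, 0, 3], [0, 0, 6], [0, 0, 8], [0, 0, 8]]'

```text
clock: 27.18
position: [0.5249, -0.1762, 0.0832]
ee_rot: [3.141, 0.0, 3.049]
wrist_force: [-2.1, -0.0, 5.2]
finger_gap: 0.0076
finger_force: 59.0
```

```bash
python3 st.py
```

```text
{'clock': 27.175, 'position': [0.525, -0.176, 0.083], 'ee_rot': [3.141, 0.0, 3.049], 'wrist_force': [-2.149, -0.048, 5.176], 'moment': [0.143, 0.353, 0.022], 'finger_gap': 0.008} q6,tau6 -1.986 0.082
```

Call:
jog_arm --linear '[[0, 0, 0.0001], [0, 0, 0.0001], [0, 0, 0.0002], [0, 0, 0.0002]]' --turn '[[0, 0, 3], [0, 0, 6], [0, 0, 8], [0, 0, 8]]'

```text
clock: 27.68
position: [0.5249, -0.1761, 0.083]
ee_rot: [3.141, -0.0, 2.91]
wrist_force: [-2.4, 1.1, 6.0]
finger_gap: 0.0081
finger_force: 59.1
```

```bash
python3 st.py
```

```text
{'clock': 27.675, 'position': [0.525, -0.176, 0.083], 'ee_rot': [3.141, -0.0, 2.91], 'wrist_force': [-2.443, 1.051, 6.03], 'moment': [0.239, 0.335, 0.094], 'finger_gap': 0.008} q6,tau6 -1.846 0.081
```

Call:
jog_arm --linear '[[0, 0, 0.0001], [0, 0, 0.0002], [0, 0, 0.0002], [0, 0, 0.0002]]' --turn '[[0, 0, 3], [0, 0, 6], [0, 0, 6], [0, 0, 6]]'

```text
clock: 28.18
position: [0.5249, -0.1761, 0.0828]
ee_rot: [3.141, -0.0, 2.805]
wrist_force: [-2.6, 1.2, 4.6]
finger_gap: 0.0079
finger_force: 59.1
```

```bash
python3 st.py
```

```text
{'clock': 28.175, 'position': [0.525, -0.176, 0.083], 'ee_rot': [3.141, -0.0, 2.805], 'wrist_force': [-2.614, 1.195, 4.64], 'moment': [0.249, 0.243, 0.01], 'finger_gap': 0.008} q6,tau6 -1.742 0.033
```

Call:
jog_arm --linear '[[0, 0, 0.0001], [0, 0, 0.0002], [0, 0, 0.0003], [0, 0, 0.0003]]' --turn '[[0, 0, 3], [0, 0, 6], [0, 0, 9], [0, 0, 9]]'

```text
clock: 28.68
position: [0.525, -0.176, 0.0825]
ee_rot: [3.141, -0.0, 2.648]
wrist_force: [-1.3, 2.0, 4.7]
finger_gap: 0.0077
finger_force: 59.1
```

```bash
python3 st.py
```

```text
{'clock': 28.675, 'position': [0.525, -0.176, 0.082], 'ee_rot': [3.141, -0.0, 2.648], 'wrist_force': [-1.348, 1.992, 4.732], 'moment': [0.273, 0.306, -0.038], 'finger_gap': 0.008} q6,tau6 -1.585 0.082
```

Call:
jog_arm --linear '[[0, 0, 0.0001], [0, 0, 0.0002], [0, 0, 0.0003], [0, 0, 0.0003]]' --turn '[[0, 0, 3], [0, 0, 6], [0, 0, 9], [0, 0, 9]]'

```text
clock: 29.18
position: [0.525, -0.1759, 0.0823]
ee_rot: [3.141, -0.0, 2.491]
wrist_force: [-1.8, 2.6, 5.6]
finger_gap: 0.0079
finger_force: 59.5
```

```bash
python3 st.py
```

```text
{'clock': 29.175, 'position': [0.525, -0.176, 0.082], 'ee_rot': [3.141, -0.0, 2.491], 'wrist_force': [-1.779, 2.583, 5.568], 'moment': [0.423, 0.3, 0.088], 'finger_gap': 0.008} q6,tau6 -1.428 0.133
```

Call:
jog_arm --linear '[[0, 0, 0.0001], [0, 0, 0.0001], [0, 0, 0.0001]]' --turn '[[0, 0, 2], [0, 0, 4], [0, 0, 4]]'

```text
clock: 29.55
position: [0.525, -0.1759, 0.0822]
ee_rot: [3.141, -0.0, 2.422]
wrist_force: [-1.9, 1.7, 6.0]
finger_gap: 0.0079
finger_force: 60.4
```

```bash
python3 st.py
```

```text
{'clock': 29.55, 'position': [0.525, -0.176, 0.082], 'ee_rot': [3.141, -0.0, 2.422], 'wrist_force': [-1.906, 1.668, 6.014], 'moment': [0.419, 0.281, 0.151], 'finger_gap': 0.008} q6,tau6 -1.358 0.178
```

```bash
cat > av.py <<'E'
from h import *
M=[]
for _ in range(8):
    imaging.snapshot('wrist'); s=get_state(); M.append([s['moment'][2],s['effort'][5],s['ee_rot'][2]])
M=np.array(M); print(s['clock'],M.mean(0).round(4),(M.std(0)/8**.5).round(4))
E
python3 av.py
```

```text
29.95 [0.1463 0.1459 2.4218] [0.0123 0.0007 0.    ]
```

Call:
jog_arm --linear '[[0, 0, 0.0001], [0, 0, 0.0001]]' --turn '[[0, 0, 2], [0, 0, 2]]'

```text
clock: 30.2
position: [0.5251, -0.1759, 0.0822]
ee_rot: [3.141, -0.0, 2.387]
wrist_force: [-1.9, 2.5, 6.0]
finger_gap: 0.0078
finger_force: 60.9
```

```bash
python3 av.py
```

```text
30.6 [0.1623 0.174  2.3871] [0.0074 0.0007 0.    ]
```

Call:
jog_arm --linear '[[0, 0, 0.0001], [0, 0, 0.0001]]' --turn '[[0, 0, 2], [0, 0, 2]]'

```text
clock: 30.85
position: [0.5251, -0.1759, 0.0822]
ee_rot: [3.141, -0.0, 2.352]
wrist_force: [-1.6, 2.3, 7.0]
finger_gap: 0.0084
finger_force: 61.6
```

```bash
python3 av.py
```

```text
31.25 [0.2138 0.2109 2.3524] [0.013  0.0007 0.    ]
```

Call:
jog_arm --linear '[[0, 0, 0], [0, 0, 0], [0, 0, 0], [0, 0, 0], [0, 0, 0], [0, 0, 0]]' --turn '[[0, 0, 0], [0, 0, 0], [0, 0, 0], [0, 0, 0], [0, 0, 0], [0, 0, 0]]' --gripper 0

```text
clock: 32.0
position: [0.5249, -0.1763, 0.0817]
ee_rot: [3.142, 0.0, 2.351]
wrist_force: [-2.0, -0.0, 0.1]
finger_gap: 0.0854
finger_force: 0.0
```

Call:
jog_arm --linear '[[0, 0, -0.01], [0, 0, -0.03], [0, 0, -0.06], [0, 0, -0.09], [0, 0, -0.1], [0, 0, -0.1], [0, 0, -0.1]]' --turn '[[0, 0, 0], [0, 0, 0], [0, 0, 0], [0, 0, 0], [0, 0, 0], [0, 0, 0], [0, 0, 0]]'

```text
clock: 32.88
position: [0.524, -0.1759, 0.1802]
ee_rot: [-3.141, -0.002, 2.351]
wrist_force: [0.4, -0.7, -1.0]
finger_gap: 0.0854
finger_force: 0.0
```

```bash
python3 st.py; python3 - <<'E'
from h import *
p,K,E=snap('wrist')
cv2.imwrite('pics/w9.png',cv2.resize(p[60:300,200:440,::-1],None,fx=2.5,fy=2.5,interpolation=cv2.INTER_CUBIC))
E
```

```text
{'clock': 32.875, 'position': [0.524, -0.176, 0.18], 'ee_rot': [-3.141, -0.002, 2.351], 'wrist_force': [0.389, -0.653, -1.005], 'moment': [0.004, 0.003, -0.009], 'finger_gap': 0.085} q6,tau6 -1.287 -0.0
```

View pics/w9.png

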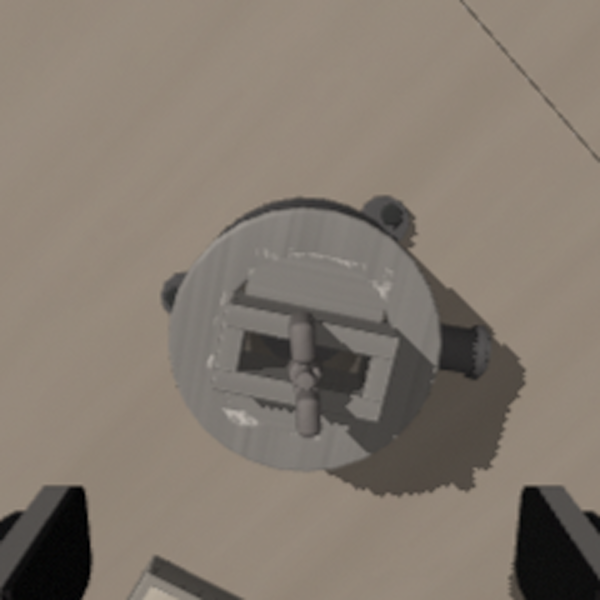

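The cover is flat and concentric on the rim. The nut lies across the boss, about 78° from the slot (258° turned), bearing on it, and the arm is clear.

```bash
python3 -c "
from bench import arm
print(arm.close_job())"
```

```text
the job is handed in; nothing more can be done
None
```

The aluminium cover is seated flat on the housing rim with the wing nut up through the slot, the nut is run down clockwise to about 0.21 N m (snug), the arm is clear, the bystanders were left alone, and the job was handed in at about 33 s.

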